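# Pack a porcelain tea set

## Task

Sort the loose porcelain into its packaging: one tea cup standing in each bay of the two-bay box, the lidded jar standing in the single-bay box, and the two square tiles stacked centred on the wooden stand, large below small. After letting go of each tile, press down on it briefly with the closed fingertips to feel that it lies flat; do this for the large tile before the small one goes on it, and again for the small tile. Set every piece down rather than dropping it, and never tip over a cup or the jar.

Things in the scene. Friction and masses are not known exactly. Their poses are not given: they have to be found in the camera images.
- cup_a: Tea cup without handle, white porcelain with a painted blue pattern, standing upright, open at the top: straight round wall 56 mm outside diameter, 62 mm high (foot 44 mm diameter in the lowest 10 mm), wall 4 mm, about 0.13 kg. Origin: centre of its underside; z up. The two cups are alike and may go in either bay.
- cup_b: The second tea cup, identical to the first; origin: centre of its underside, z up.
- jar: Round tea jar, white porcelain with blue bands, its lid fixed on: body 60 mm in diameter up to 72 mm height, then a sloping lid with a knob 20 mm in diameter, 96 mm high in all, about 0.24 kg. Solid. Origin: centre of its underside; z up.
- tile_large: Large square porcelain tile (coaster) lying flat, 62 x 62 mm and 12 mm thick, white with a blue painted border, about 0.11 kg. Origin: centre of its underside; x and y along its edges, z up.
- tile_small: Small square porcelain tile lying flat, 44 x 44 mm and 12 mm thick, white with a blue painted border, about 0.055 kg. Origin: centre of its underside; x and y along its edges, z up.
- cup_box: Low black open box with two bays and grey lining, fixed to the table: 88 mm (its x) by 183 mm (its y), walls 20 mm high and 5 mm thick, inner floor 5 mm above the table. Each bay is 78 mm (x) by 84 mm (y) inside; the bay centres lie 44.5 mm either side of the origin along its y axis. Origin: centre of its underside.
- jar_box: Low black open box with a single bay and grey lining, fixed to the table: 94 x 94 mm outside, 84 x 84 mm inside, walls 20 mm high and 5 mm thick, inner floor 5 mm above the table. Origin: centre of its underside.
- tile_stand: Flat pale wooden board without rim, fixed to the table, 110 x 110 mm and 10 mm thick. Origin: centre of its underside; x and y along its edges. The rigid tiles are stacked on its centre; 4 to 10 N of press is plenty.

How it is judged (in metres and radians):
On the way, in this order (a step that is already met when the one before it is completed fails the run):
1. the large tile lies centred on the wooden stand, released (horizontal distance between tile_large and tile_stand below 0.014 m and z of tile_large in the frame of tile_stand between 0.006 and 0.014 m and angle between tile_large's own z axis and vertical below 0.08 rad and contact force between the fingers and tile_large below 0.05 N and linear speed of tile_large below 0.02 m/s), for 0.2 s.
2. the large tile is pressed down on the stand (over 3 N) (horizontal distance between tile_large and tile_stand below 0.014 m and z of tile_large in the frame of tile_stand between 0.006 and 0.014 m and angle between tile_large's own z axis and vertical below 0.08 rad and contact force between tile_large and tile_stand above 3 N), for 0.1 s.
3. the small tile lies centred on the large one, released (horizontal distance between tile_large and tile_stand below 0.014 m and z of tile_large in the frame of tile_stand between 0.006 and 0.014 m and angle between each of tile_large, tile_small's own z axis and vertical below 0.08 rad and horizontal distance between tile_small and tile_large below 0.01 m and z of tile_small in the frame of tile_large between 0.008 and 0.016 m and contact force between the fingers and tile_small below 0.05 N and linear speed of tile_small below 0.02 m/s), for 0.2 s.
4. the small tile is pressed down on the large one (over 3 N) (horizontal distance between tile_large and tile_stand below 0.014 m and z of tile_large in the frame of tile_stand between 0.006 and 0.014 m and angle between each of tile_large, tile_small's own z axis and vertical below 0.08 rad and horizontal distance between tile_small and tile_large below 0.01 m and z of tile_small in the frame of tile_large between 0.008 and 0.016 m and contact force between tile_small and tile_large above 3 N), for 0.1 s.
At the end, for the whole second after the job is handed in: A cup upright on the floor of each bay of the two-bay box and the jar upright on the floor of the single-bay box (within 16 mm of centre); the large tile flat within 14 mm of the stand's centre, the small one flat on it within 10 mm of its centre; all released and at rest ((((x of cup_a in the frame of cup_box between -0.016 and 0.016 m and y of cup_a in the frame of cup_box between 0.0265 and 0.0625 m and z of cup_a in the frame of cup_box between 0 and 0.01 m and angle between cup_a's own z axis and vertical below 0.1 rad) and (x of cup_b in the frame of cup_box between -0.016 and 0.016 m and y of cup_b in the frame of cup_box between -0.0625 and -0.0265 m and z of cup_b in the frame of cup_box between 0 and 0.01 m and angle between cup_b's own z axis and vertical below 0.1 rad)) or ((x of cup_a in the frame of cup_box between -0.016 and 0.016 m and y of cup_a in the frame of cup_box between -0.0625 and -0.0265 m and z of cup_a in the frame of cup_box between 0 and 0.01 m and angle between cup_a's own z axis and vertical below 0.1 rad) and (x of cup_b in the frame of cup_box between -0.016 and 0.016 m and y of cup_b in the frame of cup_box between 0.0265 and 0.0625 m and z of cup_b in the frame of cup_box between 0 and 0.01 m and angle between cup_b's own z axis and vertical below 0.1 rad))) and x of jar in the frame of jar_box between -0.017 and 0.017 m and y of jar in the frame of jar_box between -0.017 and 0.017 m and z of jar in the frame of jar_box between 0 and 0.01 m and angle between jar's own z axis and vertical below 0.1 rad and horizontal distance between tile_large and tile_stand below 0.014 m and z of tile_large in the frame of tile_stand between 0.006 and 0.014 m and angle between each of tile_large, tile_small's own z axis and vertical below 0.08 rad and horizontal distance between tile_small and tile_large below 0.01 m and z of tile_small in the frame of tile_large between 0.008 and 0.016 m and linear speed of each of cup_a, cup_b, jar, tile_large, tile_small below 0.02 m/s); the robot touches nothing.
It fails at once if a cup or the jar is tipped over (past 50 degrees) (angle between any of cup_a, cup_b, jar's own z axis and vertical above 0.87 rad).
It fails at once if a piece is dropped (falls free by more than about 4 cm) ((linear speed of cup_a above 0.85 m/s and contact force between the fingers and cup_a below 0.01 N) or (linear speed of cup_b above 0.85 m/s and contact force between the fingers and cup_b below 0.01 N) or (linear speed of jar above 0.85 m/s and contact force between the fingers and jar below 0.01 N) or (linear speed of tile_large above 0.85 m/s and contact force between the fingers and tile_large below 0.01 N) or (linear speed of tile_small above 0.85 m/s and contact force between the fingers and tile_small below 0.01 N)).
It also fails if it takes over 138 s, if anything falls off the work surface, if the arm or the gripper's body presses on something with over 40 N, if the wrist force passes 120 N, or if a joint passes its speed limit or range.

## Robot

A 6-joint arm with a two-finger parallel gripper is mounted at the origin on the work surface. World frame = base frame: x ahead of the robot, y to its left, z up, the work surface at z = 0. Lengths are in mm, angles in rad, forces in N, time in s.
With the tool pointing down it reaches from about 300 to 775 mm from the base axis. Payload 14.6 kg.
Tool frame: the origin (TCP) lies on the centre line of the jaws, within the pads' length; the fingertips stand 19 mm ahead of it and the grasp point (between the pads) is the TCP (bot.tip_reach is the distance from the TCP to the fingertips, in mm); y points along the fingers, x is the direction in which the jaws open and shut, and the axes are right-handed (so a half turn about y gives the same grasp; the last joint's range is limited). The gripper opens to 85 mm and grips with 20 to 120 N. Pads are 22 mm wide; open, the fingers measure 114 mm over their backs; the gripper's body (76 mm by 85 mm) begins 54 mm behind the grasp point. The pads swing forward as they close: fully open they stand 13 mm farther back than shut.
Start: joints at [1.038, 0.3, 1.521, -0, 1.321, -0.067], TCP at [247.022, 491.396, 250.281] pointing down, gripper open.
Joint ranges: [-3.03, 3.03], [-0.79, 2.21], [0.23, 2.52], [-1.04, 4.18], [0, 3.07], [-2.55, 2.55]. Speed limits (rad/s): [2.22, 2.22, 2.57, 3.14, 3.14, 3.14].

## Interface

Orientations are given as a unit quaternion [w, x, y, z].
In Python, from rig import bot gives the robot as it stands. Calls block until the motion is done:
- bot.move_to(position, orientation): joint-space move of the TCP to a pose.
- bot.servo_line(position, attitude=None, speed=150, until_force=None): straight line of the TCP; attitude=None keeps the orientation; speed is the mean speed in mm/s. With until_force (N) it stops when the force on the tool has changed by that much, and returns True; else False.
- bot.move_joints(angles): joint-space move.
- bot.move_gripper(opening, grip_force=None): finger opening in mm; grip_force is the grip in N (None keeps the last); returns when the fingers have stopped.
- bot.dwell(seconds).
- bot.ik(position, orientation): joint angles nearest the present ones, or None.
- bot.read_state(): the state.
- bot.read_camera(name): name is "side" or "top" or "wrist"; returns a dict with "image" (400x640x3 uint8, blue, green, red), "depth" (400x640 float32, mm along the optical axis (not along the pixel's ray), 0 where there is no reading), "fovy" (degrees; the focal length in pixels is half the picture's height over the tangent of half this angle, whatever the lens; pixels are square), "cx", "cy" (the principal point, pixels), "eye" and "attitude" of the camera in the world; the wrist camera has in their place "mount" (4x4, takes a point from camera to tool coordinates, whose origin is the TCP and whose axes are the tool frame's). Camera axes: x right, y down, z forward; pixel columns grow to the right and rows downward; lengths in mm; the calibration is good to about 2 mm. A picture is of the moment at which its call begins: read the wrist's pose just before it.
A pose or a line that the arm cannot do raises bot.MotionError and nothing moves.
- bot.finish_job(): hands the job in, once; it reports no verdict.
The state is a dict: "clock": time; "joint_positions": joint angles; "qvel": joint speeds; "effort": joint torques, N m; "ee_pos": TCP position; "tool_rot": TCP orientation; "ft_force": force on the tool from outside, world axes, zero at the start; "moment": the same for the moment, N m; "grip_width": finger opening in mm.
Only numpy, scipy, OpenCV 4.12 (cv2) and the standard library are available. Lean on these libraries where they do the work, as an engineer would, in place of code of your own. Each camera call takes 0.05 s, during which the arm holds its last target.

## Working session

There is one attempt and no reset: what is moved stays moved. The work goes in short steps, each a Python script; the robot and the scene stay as the last script left them, time stands still between calls to the robot, and variables do not carry over. Pictures are saved under pics/ and viewed, and the job is handed in when it is done.

```bash
ls; mkdir -p pics
python3 - <<'E'
from rig import bot
import cv2,numpy as np
for n in("top","side","wrist"):
    s=bot.read_state();c=bot.read_camera(n)
    cv2.imwrite(f"pics/{n}0.png",c["image"]); np.savez(f"{n}0.npz",**{k:np.array(v) for k,v in c.items()})
    print(n,{k:v for k,v in c.items() if k not in("image","depth")})
print(s)
E
```

```text
pics
top {'fovy': 46.15621697516827, 'cx': 326.7061034945509, 'cy': 195.538364503117, 'eye': array([ 278.94526845,   26.04466775, 1378.82915177]), 'attitude': array([ 0.05012132, -0.69792653,  0.71167364, -0.0625063 ])}
side {'fovy': 55.577254289718546, 'cx': 325.6281105925085, 'cy': 201.40519203661896, 'eye': array([  86.68982762, -514.34914368,  526.49645195]), 'attitude': array([-0.4293769 ,  0.83923908, -0.29617881,  0.15359477])}
wrist {'fovy': 69.44360222947148, 'cx': 318.26174549180826, 'cy': 199.5371135779212, 'mount': array([[ 9.99999217e-01,  1.24572619e-03,  1.15133271e-04,
        -3.44302567e-01],
       [ 2.31260316e-04, -2.74514830e-01,  9.61582838e-01,
        -1.23821674e+02],
       [ 1.22947472e-03, -9.61582059e-01, -2.74514903e-01,
         7.06097572e+01],
       [ 0.00000000e+00,  0.00000000e+00,  0.00000000e+00,
         1.00000000e+00]])}
{'clock': 0.1, 'joint_positions': array([ 1.03841064e+00,  3.00412445e-01,  1.52151691e+00,  3.72169025e-06,
        1.32072125e+00, -6.66206121e-02]), 'qvel': array([ 0.00043113, -0.00083381, -0.00119427, -0.00038611,  0.00081572,
        0.00153083]), 'effort': array([ 4.19329672e-04, -5.44381070e+01, -3.62364471e+01, -8.22170091e-05,
        3.02042536e-03,  3.33210801e-05]), 'ee_pos': array([246.92211966, 491.23981469, 249.78062983]), 'tool_rot': array([-0.60172074,  0.60206784,  0.37077932, -0.37144201]), 'ft_force': array([-0.14631867, -0.95461534,  0.47028835]), 'moment': array([-0.01485564, -0.01467692, -0.01829684]), 'grip_width': 85.43356012261474}
```

View pics/top0.png

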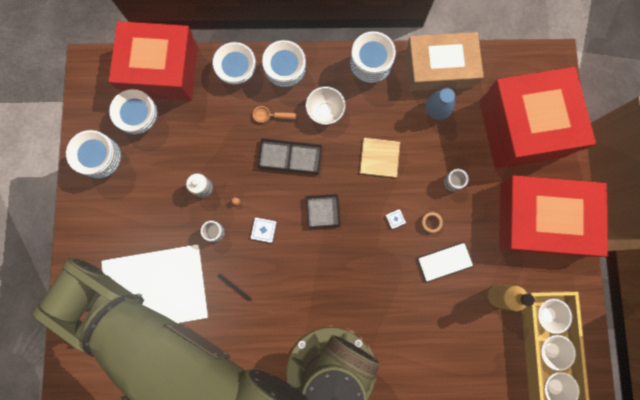

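View pics/side0.png

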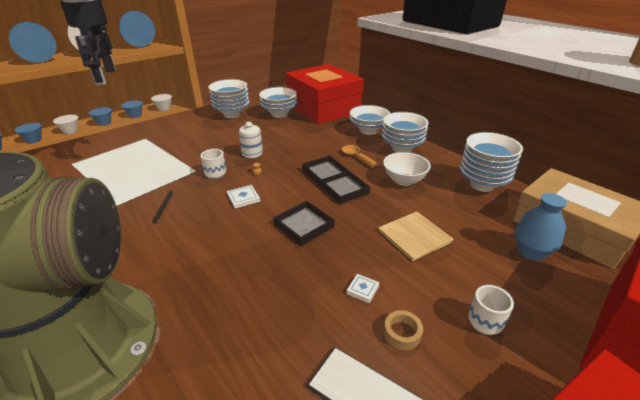

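View pics/wrist0.png

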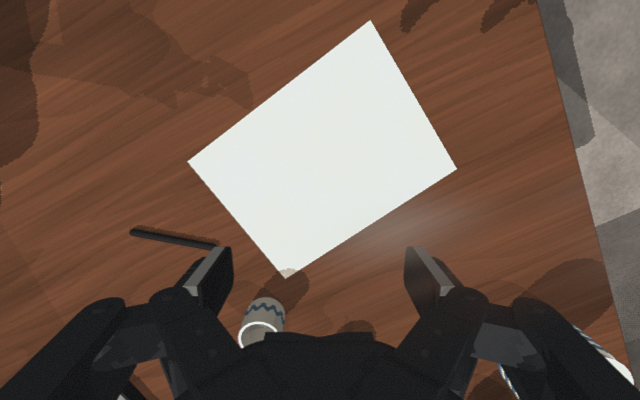

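The top view shows cups at (212,231) and (457,180), the jar at (199,185), tiles at (263,230) and (396,219), the boxes at (290,157) and (322,211), and the stand at (380,157). I'll enlarge these to read them more closely.

```bash
cat > h.py <<'E'
import numpy as np, cv2
from scipy.spatial.transform import Rotation as R
def rot(q): q=np.asarray(q,float); return R.from_quat([q[1],q[2],q[3],q[0]]).as_matrix()
def quat(M): x,y,z,w=R.from_matrix(M).as_quat(); return [w,x,y,z]
def campose(c,s=None):
    if 'mount' in c:
        T=np.array(c['mount']); Rt=rot(s['tool_rot'])
        return Rt@T[:3,:3], Rt@T[:3,3]+s['ee_pos']
    return rot(c['attitude']),np.array(c['eye'])
def px2w(c,uv,z,s=None):
    M,e=campose(c,s); f=200/np.tan(np.radians(c['fovy'])/2)
    uv=np.atleast_2d(uv).astype(float)
    d=np.c_[(uv[:,0]-c['cx'])/f,(uv[:,1]-c['cy'])/f,np.ones(len(uv))]@M.T
    return e+d*((z-e[2])/d[:,2])[:,None]
def cloud(c,s=None):
    M,e=campose(c,s); f=200/np.tan(np.radians(c['fovy'])/2)
    v,u=np.mgrid[:400,:640]; D=c['depth']
    return np.stack([(u-c['cx'])/f*D,(v-c['cy'])/f*D,D],-1)@M.T+e
E
python3 - <<'E'
from h import *
c={k:v for k,v in np.load('top0.npz').items()}
P=cloud(c)
for n,(u,v) in dict(cupA=(212,231),cupB=(457,180),jar=(199,185),tl=(263,230),ts=(396,219),cb=(290,157),jb=(322,211),st=(380,157),tab=(350,240)).items():
    print(n,P[v,u].round(1),px2w(c,(u,v),0)[0].round(1))
im=c['image']
a=cv2.resize(im[130:260,180:340],None,fx=5,fy=5,interpolation=cv2.INTER_CUBIC)
b=cv2.resize(im[130:240,350:480],None,fx=5,fy=5,interpolation=cv2.INTER_CUBIC)
cv2.imwrite('pics/a.png',cv2.resize(a,(738,600)));cv2.imwrite('pics/b.png',b[:600])
E
```

```text
cupA [400.6 335.5   9.2] [401.4 337.6   0. ]
cupB [ 538.6 -389.8   10.6] [ 540.6 -393.     0. ]
jar [523.6 357.5  82.2] [539.1 378.5   0. ]
tl [400.1 186.8  14.7] [401.5 188.6   0. ]
ts [ 425.  -201.9   13.1] [ 426.4 -204.1    0. ]
cb [618.5 107.2   6.2] [620.  107.6   0. ]
jb [453.1  14.5   9.9] [454.4  14.4   0. ]
st [ 613.8 -163.     6.8] [ 615.4 -164.     0. ]
tab [367.  -65.9   3. ] [367.1 -66.1   0. ]
```

View pics/a.png

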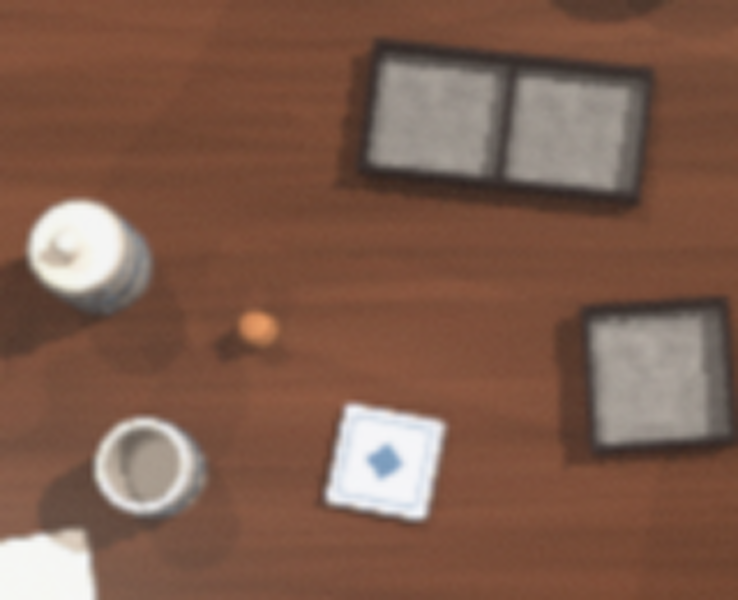

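View pics/b.png

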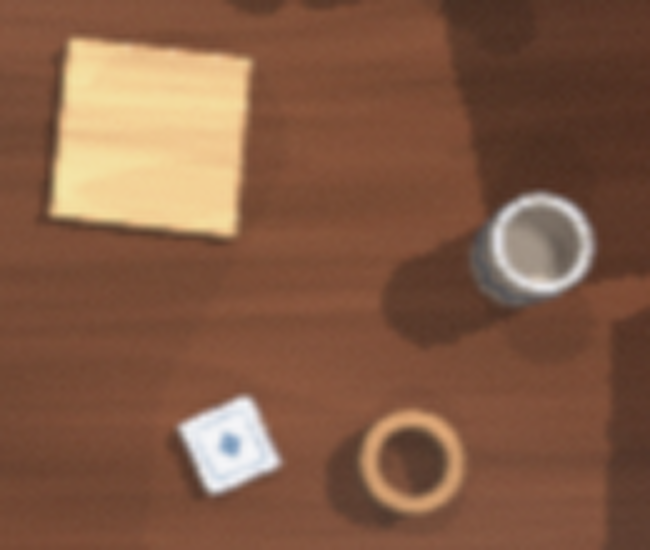

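Run:
```python
from h import *
c={k:v for k,v in np.load('top0.npz').items()}
A=lambda p:(np.array(p)+.5)/4.6125-.5+[180,130]
B=lambda p:(np.array(p)+.5)/5-.5+[350,130]
def q(n,p,z):
    w=px2w(c,p,z)[:,:2]; e=np.roll(w,-1,0)-w
    ang=[np.degrees(np.arctan2(*x[::-1]))%90 for x in e]
    print(n,w.mean(0).round(1),'sides',np.linalg.norm(e,axis=1).round(1),'ang',np.round(ang,1))
q('tl',A([(346,403),(446,423),(425,521),(325,503)]),12)
q('jb',A([(581,308),(727,297),(735,440),(597,452)]),20)
q('cb',A([(376,40),(653,68),(637,203),(360,175)]),20)
q('st',B([(69,38),(252,57),(237,237),(49,216)]),10)
q('ts',B([(249,395),(283,463),(213,495),(178,430)]),12)
print('knob',px2w(c,A([(66,243)]),96),'lid',px2w(c,A([(77,247)]),72))
print('cupA',px2w(c,A([(145,467)]),62),'cupB',px2w(c,B([(543,242)]),62))
from rig import bot
print(bot.tip_reach, rot(bot.read_state()['tool_rot']).round(2))
```

```text
tl [400.8 186.6] sides [64.7 63.  63.9 64.3] ang [77.6 77.7 78.7 78.4]
jb [452.8  12.5] sides [93.1 91.4 87.2 92.2] ang [3.3 1.8 3.9 5.5]
cb [618.5 108.1] sides [180.1  89.7 178.3  89.7] ang [83.1 82.4 83.1 83.5]
st [ 613.3 -162.5] sides [111.1 111.4 112.7 110.5] ang [82.9 82.8 82.5 81.9]
ts [ 425.9 -201.4] sides [44.4 45.6 43.  47.1] ang [24.1 23.2 26.2 25. ]
knob [[528.86972043 368.18243785  96.        ]] lid [[530.93716558 367.83015242  72.        ]]
cupA [[396.36220904 326.25170488  62.        ]] cupB [[ 534.62693889 -378.02305608   62.        ]]
19.0 [[ 0.45 -0.   -0.89]
 [ 0.89 -0.    0.45]
 [-0.   -1.    0.  ]]
```

```bash
cat >> h.py <<'E'
def down(deg):
    a=np.radians(deg); x=np.array([np.cos(a),np.sin(a),0]); y=np.array([0,0,-1.]); return quat(np.c_[x,y,np.cross(x,y)])
def look(bot,name):
    s=bot.read_state(); c=bot.read_camera('wrist'); cv2.imwrite(f'pics/{name}.png',c['image'])
    np.savez(f'{name}.npz',**{k:np.array(v) for k,v in c.items()},ee_pos=s['ee_pos'],tool_rot=s['tool_rot']); return c,s
E
python3 - <<'E'
from h import *
from rig import bot
for n,p,a in [('tl',(401,187),78),('st',(613,-162),83),('ts',(426,-201),25),('ts2',(426,-201),115),('ca',(396,326),60),('cb',(534,-378),83),('jar',(530,368),83),('bay',(620,150),-7),('bay2',(620,150),173),('jb',(453,12),93)]:
    print(n,np.round(q,2) if (q:=bot.ik([*p,150],down(a))) is not None else None)
bot.move_to([401,187,200],down(78)); look(bot,'w1'); print(bot.read_state()['ee_pos'],bot.read_state()['clock'])
E
```

```text
tl [ 0.35  0.18  1.92 -0.    1.04 -1.01]
st [-0.32  0.58  1.37 -0.    1.2  -1.76]
ts [-0.52  0.24  1.85 -0.    1.05 -0.95]
ts2 [-0.52  0.24  1.85 -0.    1.05 -2.53]
ca [ 0.62  0.33  1.73  0.    1.08 -0.43]
cb [-0.67  0.62  1.3  -0.    1.22 -2.12]
jar [ 0.55  0.6   1.33 -0.    1.21 -0.9 ]
bay [ 0.18  0.58  1.35 -0.    1.2   0.3 ]
bay2 None
jb [-0.05  0.2   1.9  -0.    1.04 -1.68]
[400.96829327 187.72700176 200.16052658] 1.5
```

View pics/w1.png

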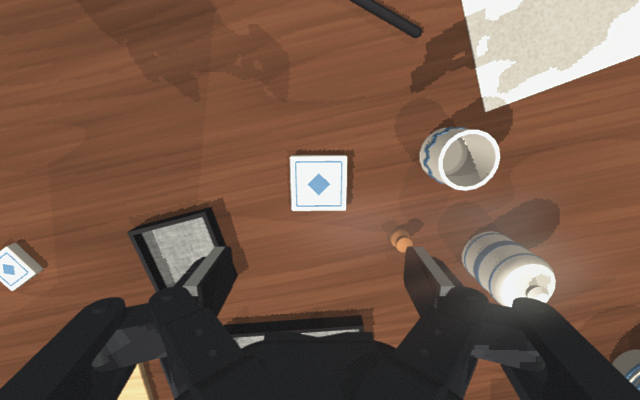

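The tile has its corners at about (291,156), (347,156), (347,211) and (291,211), and it's square to the jaws. I'll check its position with the wrist calibration.

Run:
```python
from h import *
c=dict(np.load('w1.npz')); 
w=px2w(c,[(291,156),(347,156),(347,211),(291,211)],12,c)
print(w.round(1),w.mean(0))
print(np.degrees(np.arctan2(*(w[1]-w[0])[1::-1])))
P=cloud(c,c);print(P[184,319],P[230,319])
```

```text
[[365.2 165.1  12. ]
 [377.7 224.2  12. ]
 [439.1 213.   12. ]
 [425.9 150.7  12. ]] [401.96358885 188.24188299  12.        ]
78.08126574210124
[401.53516933 188.3289517   12.73751933] [ 4.59932314e+02  1.76084238e+02 -1.00242390e-01]
```

Run:
```python
from h import *
from rig import bot
bot.move_gripper(74,40)
bot.servo_line([401.5,187.5,45],speed=200)
r=bot.servo_line([401.5,187.5,12],speed=25,until_force=4)
s=bot.read_state(); print(r,s['ee_pos'],s['grip_width'],s['ft_force'])
z=s['ee_pos'][2]
bot.servo_line([401.5,187.5,z+5],speed=40)
bot.move_gripper(50,40)
s=bot.read_state(); print(s['ee_pos'],s['grip_width'],s['ft_force'],s['clock'])
```

```text
False [401.54215295 187.52301858  12.11776319] 73.80433190464925 [ 0.21892695 -0.92913653 -0.37868866]
[401.57598116 187.55589236  17.49697981] 60.805799750984406 [-1.94156477 -0.83475683  8.8575595 ] 4.725
```

Run:
```python
from h import *
from rig import bot
bot.servo_line([401.5,187.5,120],speed=100)
s=bot.read_state(); print(s['ee_pos'],s['grip_width'],s['ft_force'],s['clock'])
c,s=look(bot,'w2')
```

```text
[401.2010511  187.39719035 119.41714498] 60.87872715653777 [-0.46169963  0.0596097  -1.62060107] 5.9
```

View pics/w2.png

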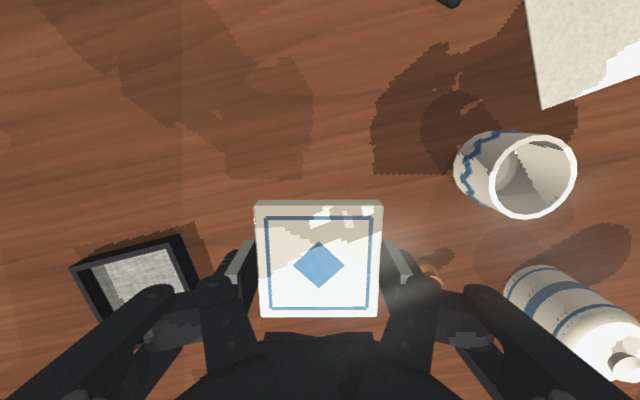

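The tile is held level between the jaws, spanning about (256..382, 203..317). Next I'll carry it over to the stand.

Run:
```python
from h import *
from rig import bot
c=dict(np.load('w2.npz'))
# top-face corners in pic
w=px2w(c,[(255,206),(383,206),(379,317),(262,317)],114,c); print(w.round(1),w.mean(0), c['ee_pos'])
bot.servo_line([401.5,187.5,200],speed=150)
bot.move_to([613,-162,200],down(83))
c,s=look(bot,'w3'); print(s['ee_pos'],s['grip_width'],s['clock'])
```

```text
[[365.1 164.6 114. ]
 [377.5 223.4 114. ]
 [437.7 212.3 114. ]
 [425.  152.  114. ]] [401.31013759 188.08871158 114.        ] [401.2010511  187.39719035 119.41714498]
[ 613.01879143 -160.83905546  200.04632541] 60.869543774785136 8.1417
```

View pics/w3.png

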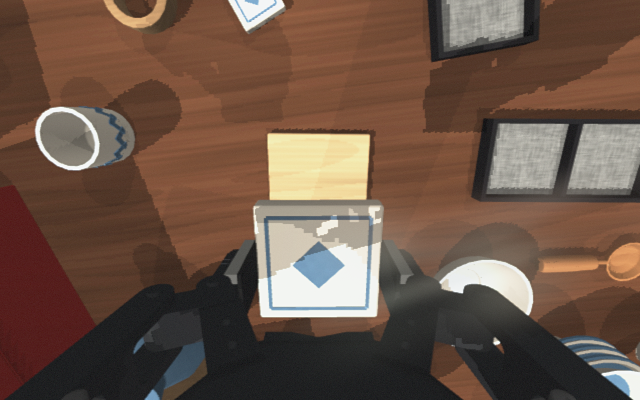

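The stand's near edge runs from (267,133) to (371,133), with the rest hidden behind the tile.

Run:
```python
from h import *
from rig import bot
c=dict(np.load('w3.npz'))
w=px2w(c,[(267,133),(371,133)],10,c)
e=(w[1]-w[0])/np.linalg.norm(w[1]-w[0]); n=np.cross(e,[0,0,1])
print(w,np.linalg.norm(w[1]-w[0]),np.degrees(np.arctan2(e[1],e[0])))
ctr=w.mean(0)+55*n; print(ctr, w.mean(0)-55*n)
s=bot.read_state(); print(s['ee_pos'])
```

```text
[[ 552.38878485 -208.24971013   10.        ]
 [ 565.58281488  -98.67985738   10.        ]] 110.36138391802896 83.13369670370031
[ 613.59133024 -160.04019651   10.        ] [ 504.3802695 -146.889371    10.       ]
[ 613.09373    -160.70897487  200.2119576 ]
```

Run:
```python
from h import *
from rig import bot
bot.servo_line([613.4,-161.3,36],speed=150)
r=bot.servo_line([613.4,-161.3,26],speed=12,until_force=3)
s=bot.read_state(); print(r,s['ee_pos'],s['ft_force'],s['clock'])
bot.move_gripper(78,40); 
s=bot.read_state(); print(s['ee_pos'],s['ft_force'],s['clock'])
bot.servo_line([613.4,-161.3,200],speed=150)
bot.move_gripper(0,40)
c,s=look(bot,'w4'); print(s['grip_width'],s['clock'],s['ft_force'])
```

```text
True [ 613.33749567 -161.29867609   27.59734736] [-1.72729359 -0.23815208  4.55207291] 10.1083
[ 612.86458962 -161.10559487   26.73234244] [-0.50352252  0.55714715  0.18049739] 10.425
-0.19816893448647652 12.4417 [ 0.69838534 -0.10980236  0.08171574]
```

View pics/w4.png

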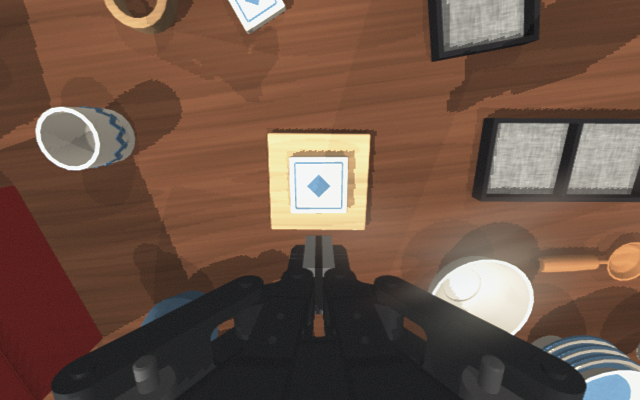

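The tile (290..348, 157..213) sits centred on the stand (267..373, 133..229). Next comes the press.

Run:
```python
from h import *
from rig import bot
bot.servo_line([613.4,-161.3,52],speed=200)
r=bot.servo_line([613.4,-161.3,34],speed=12,until_force=6.5)
s=bot.read_state(); print(r,s['ee_pos'],s['ft_force'],s['clock'])
bot.dwell(0.4)
s=bot.read_state(); print(r,s['ee_pos'],s['ft_force'],s['clock'])
bot.servo_line([613.4,-161.3,200],speed=200)
bot.move_to([427,-201,200],down(25)); bot.move_gripper(60,40)
c,s=look(bot,'w5'); print(s['ee_pos'],s['clock'])
```

```text
True [ 613.38280309 -161.32018199   41.08318858] [-2.29247449  0.06779932  6.54082436] 14.3167
True [ 613.38482592 -161.30944546   41.10695186] [-1.84096051  0.1667733   5.92238316] 14.7167
[ 427.05634393 -200.99213171  199.98740616] 17.0583
```

View pics/w5.png

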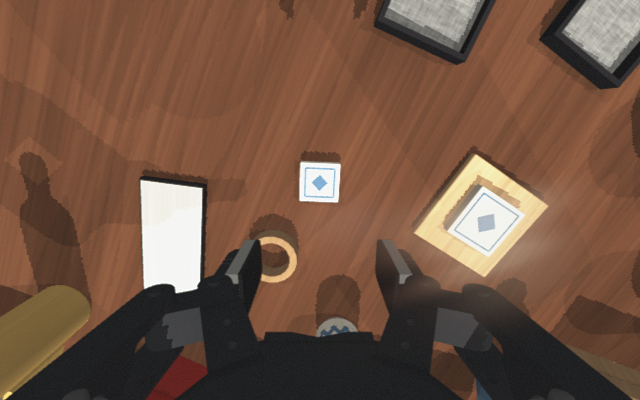

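Run:
```python
from h import *
from rig import bot
c=dict(np.load('w5.npz'))
w=px2w(c,[(300,162),(340,162),(340,202),(300,202)],12,c); m=w.mean(0); print(w.round(1),m)
print(np.degrees(np.arctan2(*(w[1]-w[0])[1::-1])))
x,y=(m[0]+425.9)/2,(m[1]-201.4)/2
bot.servo_line([x,y,45],speed=200)
r=bot.servo_line([x,y,21],speed=40,until_force=5)
bot.move_gripper(32,40)
s=bot.read_state(); print(r,s['ee_pos'],s['grip_width'],s['ft_force'],s['clock'])
bot.servo_line([x,y,45],speed=60);bot.servo_line([x,y,200],speed=200)
s=bot.read_state(); print(s['grip_width'])
bot.move_to([613.4,-161.3,160],down(83))
c,s=look(bot,'w6'); print(s['ee_pos'],s['grip_width'],s['clock'])
```

```text
[[ 398.4 -188.6   12. ]
 [ 437.7 -170.2   12. ]
 [ 457.7 -210.7   12. ]
 [ 416.9 -229.8   12. ]] [ 427.65441386 -199.81093069   12.        ]
25.086462033378243
False [ 426.98169658 -200.71926353   21.51931649] 43.02695739076966 [-2.29900018 -0.02035728  5.63180908] 19.0917
42.932997535632275
[ 612.60964151 -161.52394944  159.23172737] 42.69989918198166 21.3667
```

View pics/w6.png

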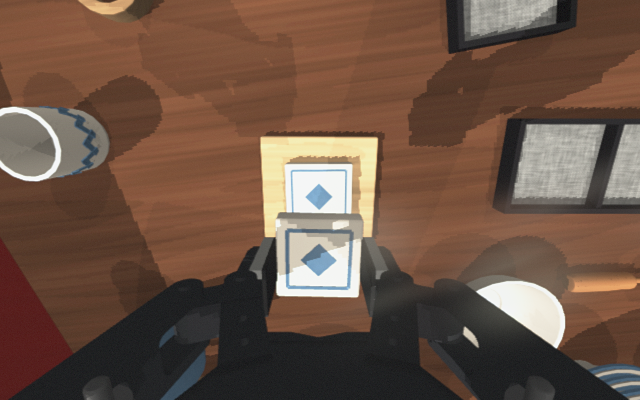

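The small tile (277..362, 214..297) is held level, and its centre is on the same column (319) as the large tile. I'll check the offset and then place it.

Run:
```python
from h import *
from rig import bot
c=dict(np.load('w6.npz')); 
w=px2w(c,[(276,220),(362,220),(360,297),(278,297)],c['ee_pos'][2]-9.3,c).mean(0); print('held',w-c['ee_pos'])
L=px2w(c,[(285,164),(352,164)],22,c); e=(L[1]-L[0]);e/=np.linalg.norm(e); lc=L.mean(0)+31*np.cross(e,[0,0,1]); print('large',lc,np.linalg.norm(L[1]-L[0]))
x,y=613.4,-161.3
bot.servo_line([x,y,55],speed=150)
r=bot.servo_line([x,y,40],speed=12,until_force=3)
s=bot.read_state(); print(r,s['ee_pos'],s['ft_force'],s['clock'])
bot.move_gripper(62,40); bot.dwell(.1)
bot.servo_line([x,y,200],speed=120)
bot.move_gripper(0,40)
c,s=look(bot,'w7'); print(s['grip_width'],s['clock'],s['ft_force'])
```

```text
held [-0.53625562  0.47171656 -9.3       ]
large [ 613.67274509 -161.38668751   22.        ] 60.89624509974045
True [ 613.33116102 -161.30315644   43.53612389] [-0.76008678 -0.18865913  6.66167685] 23.1667
0.09263965130381496 25.6583 [-0.49062068  0.7851527  -0.65246487]
```

View pics/w7.png

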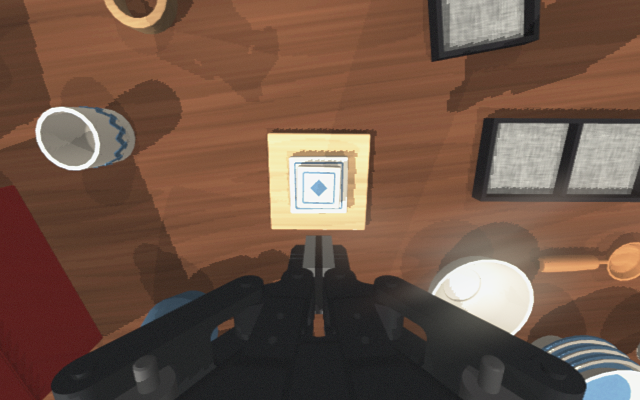

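The small tile is centred on the large one at (319,186). I'll press it, then move over cup B and look.

Run:
```python
from h import *
from rig import bot
x,y=613.4,-161.3
bot.servo_line([x,y,64],speed=200)
r=bot.servo_line([x,y,46],speed=12,until_force=6.5)
bot.dwell(0.4)
s=bot.read_state(); print(r,s['ee_pos'],s['ft_force'],s['clock'])
bot.servo_line([x,y,200],speed=200)
bot.move_to([534.5,-378,200],down(-7)); bot.move_gripper(85,40)
c,s=look(bot,'w8'); print(s['ee_pos'],s['clock'],s['joint_positions'])
t=dict(np.load('top0.npz')); P=cloud(t)
for n,p in dict(A=(396,326),B=(534.5,-378),jar=(530,368)).items():
    d=np.hypot(P[...,0]-p[0],P[...,1]-p[1])
    for a,b in((35,65),(65,95),(95,130)):
        m=(d>a)&(d<b); i=np.argmax(np.where(m,P[...,2],-9)); print(n,a,P.reshape(-1,3)[i].round())
```

```text
True [ 613.41107029 -161.28479752   53.09358237] [-0.65393973  0.65937407  5.91423135] 27.875
[ 534.48805775 -378.02075817  200.00877834] 30.6667 [-6.71514251e-01  5.74622523e-01  1.24882427e+00 -6.67172576e-06
  1.31812640e+00 -5.49326673e-01]
A 35 [441. 318.  10.]
A 65 [330. 274.  10.]
A 95 [512. 376.  85.]
B 35 [ 535. -426.   10.]
B 65 [ 613. -343.   10.]
B 95 [ 427. -328.   29.]
jar 35 [583. 380.   9.]
jar 65 [520. 454.  11.]
jar 95 [423. 325.  68.]
```

View pics/w8.png

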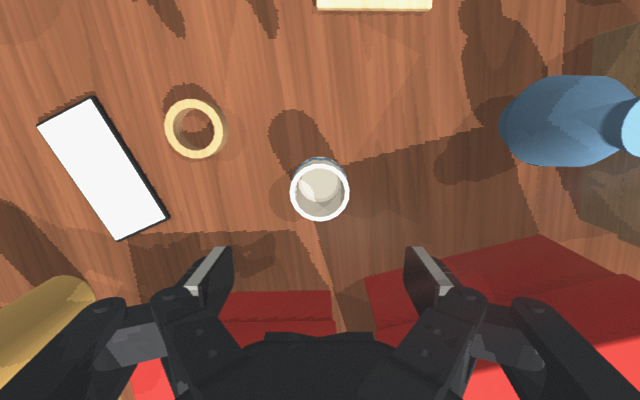

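The cup rim is centred at (319,190) between the jaws, with nothing inside the finger sweep. I'll measure it and grasp.

Run:
```python
from h import *
from rig import bot
c=dict(np.load('w8.npz'))
m=px2w(c,[(319.5,190)],62,c)[0]; print(m)
x,y=(m[0]+534.6)/2,(m[1]-378)/2
bot.servo_line([x,y,90],speed=200)
r=bot.servo_line([x,y,50],speed=80,until_force=6)
bot.move_gripper(45,40)
s=bot.read_state(); print(r,s['ee_pos'],s['grip_width'],s['ft_force'],s['clock'])
bot.servo_line([x,y,75],speed=60)
bot.servo_line([x,y,150],speed=150)
s=bot.read_state(); print(s['ee_pos'],s['grip_width'],s['ft_force'])
bx=rot(down(0)); 
c,s=look(bot,'w9')
```

```text
[ 535.16681671 -373.98524922   62.        ]
False [ 535.16252978 -376.25510456   50.75231848] 53.937717017865324 [-0.47642694  0.20078743  6.26311647] 32.4583
[ 534.53138599 -375.73462226  148.88167921] 54.15197018231609 [ 0.39461274 -0.61525325 -2.83655764]
```

View pics/w9.png

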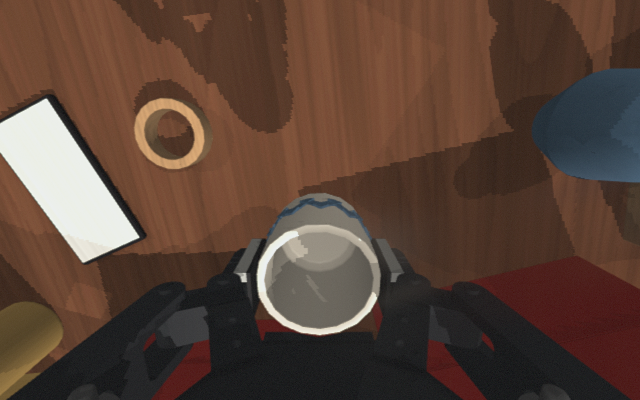

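Run:
```python
from h import *
from rig import bot
c=dict(np.load('w9.npz'))
m=px2w(c,[(319.5,279)],c['ee_pos'][2]+11.5,c)[0]; print('held off',m-c['ee_pos'])
bot.servo_line([534.9,-376,230],speed=200)
bot.move_to([613,64,230],down(-7))
c,s=look(bot,'w10'); print(s['ee_pos'],s['grip_width'],s['clock'])
```

```text
held off [-0.1224975   1.31536438 11.5       ]
[613.14892018  62.9800237  229.87777693] 54.628437618968846 35.9167
```

View pics/w10.png

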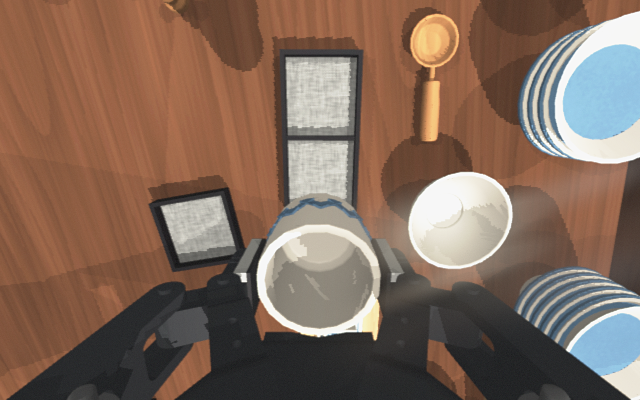

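The box's far end edge runs (280,50)–(362,50), and the divider is at row 136, columns 287–357. I'll compare this with the top-camera estimate.

Run:
```python
from h import *
c=dict(np.load('w10.npz'))
w=px2w(c,[(280,50),(362,50),(283,136),(359,136)],20,c); print(w.round(1))
e=w[1]-w[0]; print(np.linalg.norm(e),np.degrees(np.arctan2(e[1],e[0])))
e/=np.linalg.norm(e); n=np.cross([0,0,1],e)
print('ctr from edge',w[:2].mean(0)-91.5*n,'divider',w[2:].mean(0))
```

```text
[[589.  204.1  20. ]
 [674.3 193.6  20. ]
 [578.5 116.6  20. ]
 [663.8 106.1  20. ]]
85.87482852349657 -7.005407368053556
ctr from edge [620.47893345 108.02888164  20.        ] divider [621.13586833 111.34415285  20.        ]
```

Run:
```python
from h import *
from rig import bot
x,y=614.1,63.8
bot.servo_line([x,y,230],speed=50); bot.servo_line([x,y,66],speed=150)
r=bot.servo_line([x,y,52],speed=12,until_force=3)
s=bot.read_state(); print(r,s['ee_pos'],s['ft_force'],s['clock'])
bot.move_gripper(80,40); bot.dwell(.1)
bot.servo_line([x,y,130],speed=120); bot.servo_line([x,y,230],speed=250)
c,s=look(bot,'w11'); print(s['clock'])
bot.move_to([396.5,326,200],down(60)); bot.move_gripper(85,40)
c,s=look(bot,'w12'); print(s['ee_pos'],s['clock'])
```

```text
True [614.06180005  63.83867392  55.70066997] [-0.71600854  0.67333985  6.05440408] 38.2833
40.0833
[397.05350892 325.57116729 199.95028104] 41.65
```

View pics/w11.png

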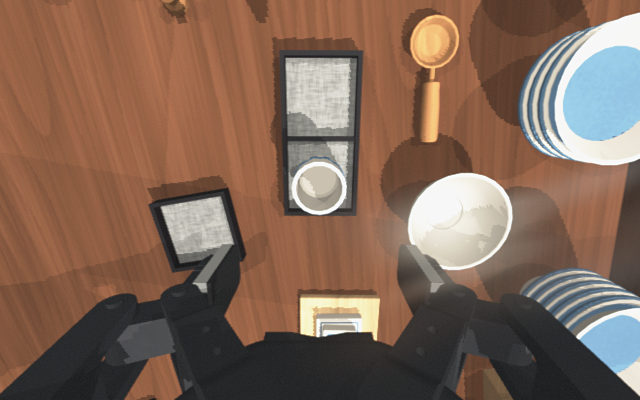

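View pics/w12.png

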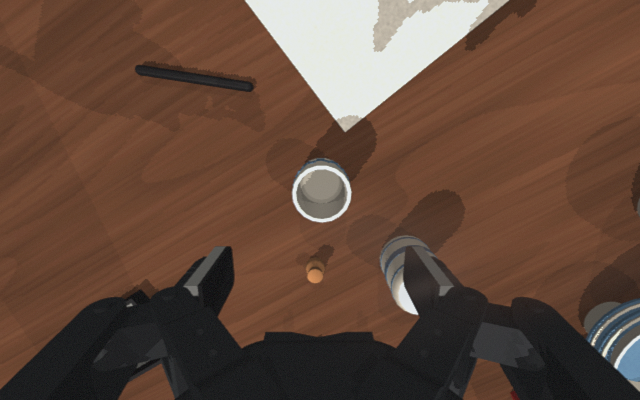

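Cup B stands upright in its bay, with its rim at (319,187). Cup A's rim is centred at (322,192), and both jaws have clear room.

Run:
```python
from h import *
from rig import bot
c=dict(np.load('w12.npz'))
m=px2w(c,[(322,192)],62,c)[0]; print(m)
x,y=(m[0]+396.4)/2,(m[1]+326.2)/2
bot.servo_line([x,y,90],speed=200)
r=bot.servo_line([x,y,50],speed=80,until_force=6)
bot.move_gripper(45,40)
s=bot.read_state(); print(r,s['ee_pos'],s['grip_width'],s['ft_force'],s['clock'])
bot.servo_line([x,y,75],speed=60)
bot.servo_line([x,y,220],speed=200)
c,s=look(bot,'w13'); print(s['ee_pos'],s['grip_width'])
bot.move_to([624.9,152.5,220],down(-7))
c,s=look(bot,'w14'); print(s['ee_pos'],s['grip_width'],s['clock'])
```

```text
[395.84967231 329.87237608  62.        ]
False [396.36431135 328.21427536  50.76855187] 54.938444252656694 [-2.06928155 -1.41375864  6.65997923] 43.4417
[395.757234   327.73252398 218.72591868] 54.83019518494868
[624.31901699 153.41844655 219.73933531] 54.64044782859768 46.0417
```

View pics/w14.png

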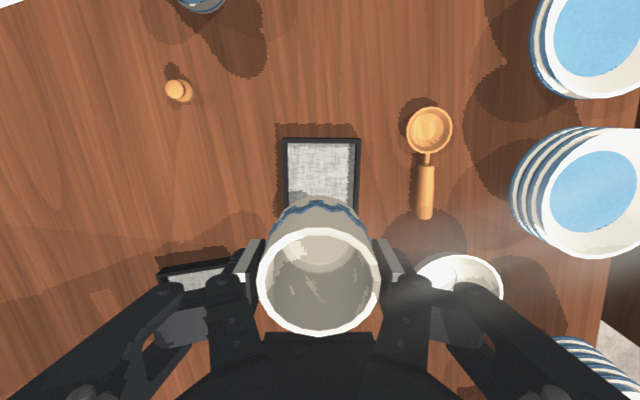

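The held cup is upright (rim at (319,281)) and lined up with the bay (far edge 281–361 at row 138). I'll place it, then move to the jar.

Run:
```python
from h import *
from rig import bot
c=dict(np.load('w14.npz'))
w=px2w(c,[(281,138),(361,138)],20,c); print(w.mean(0)+np.array([-.1219,-.9925,0])*47, px2w(c,[(319.5,281)],c['ee_pos'][2]+11.5,c)[0]-c['ee_pos'])
x,y=624.9,152.3
bot.servo_line([x,y,66],speed=180)
r=bot.servo_line([x,y,52],speed=12,until_force=3)
s=bot.read_state(); print(r,s['ee_pos'],s['ft_force'],s['clock'])
bot.move_gripper(80,40); bot.dwell(.1)
bot.servo_line([x,y,130],speed=120); bot.servo_line([x,y,230],speed=250)
bot.move_to([530,368,230],down(85)); bot.move_gripper(85,40)
c,s=look(bot,'w15'); print(s['ee_pos'],s['clock'])
```

```text
[626.02915978 153.72934096  20.        ] [-0.24752527  0.33885703 11.5       ]
True [624.86430259 152.2666917   55.81748583] [ 0.30320418 -0.10146187  5.24267518] 47.9167
[530.40539673 367.3783748  229.91464883] 51.075
```

View pics/w15.png

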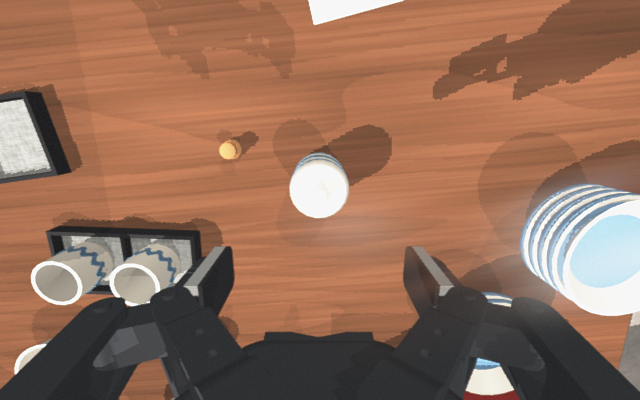

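Run:
```python
from h import *
from rig import bot
c=dict(np.load('w15.npz'))
m=px2w(c,[(319.5,188.5)],72,c)[0]; print(m)
x,y=(m[0]+530.5)/2,(m[1]+368)/2
bot.servo_line([x,y,115],speed=200)
r=bot.servo_line([x,y,53],speed=80,until_force=6)
bot.move_gripper(45,60)
s=bot.read_state(); print(r,s['ee_pos'],s['grip_width'],s['ft_force'],s['clock'])
bot.servo_line([x,y,75],speed=60)
bot.servo_line([x,y,230],speed=200)
bot.move_to([453,12.5,230],down(85))
c,s=look(bot,'w16'); print(s['ee_pos'],s['grip_width'],s['clock'])
```

```text
[528.73032536 368.83074498  72.        ]
False [530.04285102 368.62478784  53.90694326] 58.32469284123308 [ 0.38670812 -0.51844698  6.45107467] 53.1417
[453.43448407  13.08929105 230.03482834] 58.62298401003796 55.95
```

View pics/w16.png

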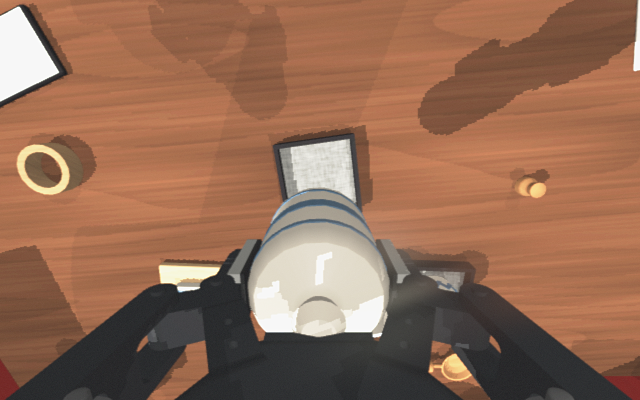

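The jar is held upright, and the box's near edge runs (275,146)–(354,133).

Run:
```python
from h import *
from rig import bot
c=dict(np.load('w16.npz'))
w=px2w(c,[(275,146),(354,133)],20,c); e=w[1]-w[0]; L=np.linalg.norm(e); e/=L
n=np.cross(e,[0,0,1]); ctr=w.mean(0)+47*n
print(L,np.degrees(np.arctan2(e[1],e[0])),ctr)
x,y=(ctr[0]+452.8)/2,(ctr[1]+12.5)/2
bot.move_to([x,y,180],down(93.6))
bot.servo_line([x,y,70],speed=150)
r=bot.servo_line([x,y,55],speed=12,until_force=3)
s=bot.read_state(); print(r,s['ee_pos'],s['ft_force'],s['clock'])
bot.move_gripper(82,40); bot.dwell(.1)
bot.servo_line([x,y,140],speed=120); bot.servo_line([x,y,230],speed=250)
c,s=look(bot,'w17'); print(s['ee_pos'],s['clock'])
bot.move_joints([1.038,0.3,1.521,0,1.321,-.067])
for n in('top','side'):
    c=bot.read_camera(n); cv2.imwrite(f'pics/{n}1.png',c['image']); np.savez(f'{n}1.npz',**{k:np.array(v) for k,v in c.items()})
im=cv2.imread('pics/top1.png'); cv2.imwrite('pics/c.png',cv2.resize(im[100:260,250:420],None,fx=3.7,fy=3.7,interpolation=cv2.INTER_CUBIC))
```

```text
90.92483498665197 94.27771751868536 [453.90120829  16.12181327  20.        ]
True [453.29359989  14.31134479  58.8849153 ] [-0.65911688  0.37003914  4.36735706] 58.0833
[453.19186383  14.3186595  229.58970245] 59.8917
```

View pics/c.png

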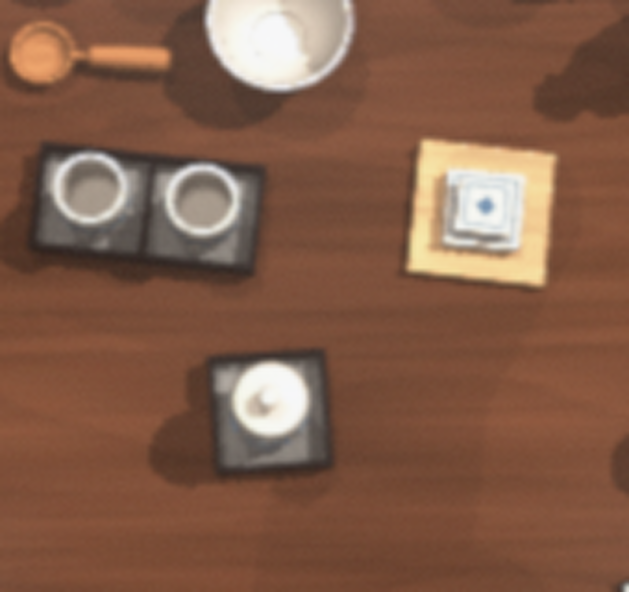

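View pics/side1.png

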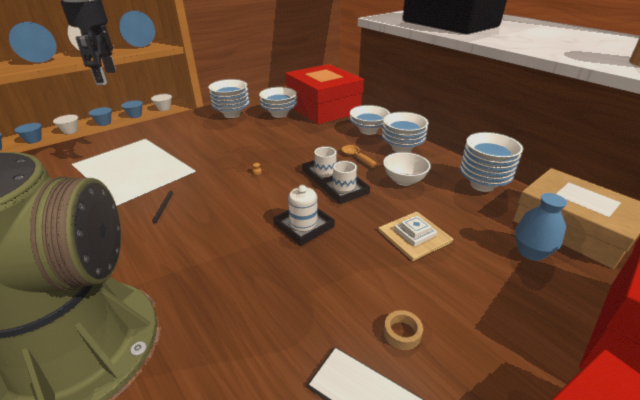

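View pics/w17.png

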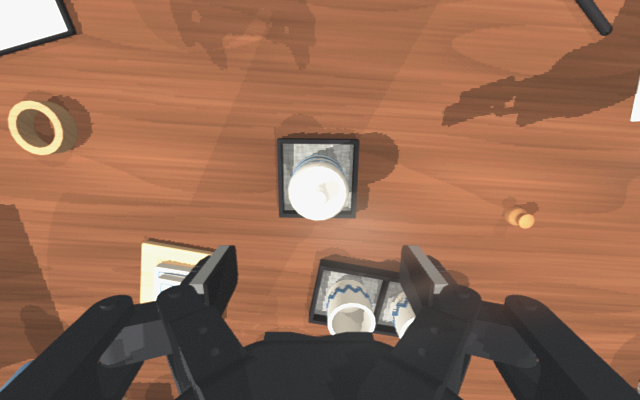

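All pieces look upright and in place. In the crop, the cup rims are at (91,188) and (203,200), the jar lid at (270,400) and the small tile at (486,206). Numeric check from the top view:

Run:
```python
from h import *
c=dict(np.load('top1.npz'))
C=lambda *p:(np.array(p)+.5)/3.7-.5+[250,100]
g=lambda p,z:px2w(c,C(*p),z).mean(0)[:2]
cb=g([(42,143),(266,167),(252,274),(32,248)],20); R_=lambda d,a:d@np.array([[np.cos(a),-np.sin(a)],[np.sin(a),np.cos(a)]])
for p in((91,188),(203,200)): print('cup in box',R_(g([p],62)-cb,np.radians(-7)).round(1))
jb=g([(207,357),(326,349),(333,465),(218,475)],20); print('jar',(g([(270,400)],72)-jb).round(1))
st=g([(421,138),(556,154),(546,288),(406,272)],10); ts=g([(453,175),(521,177),(518,238),(452,233)],34) ;print('st',st,'small',g([(486,206)],34)-st)
```

```text
cup in box [ 0.9 42.1]
cup in box [  0.5 -45.6]
jar [1.9 1.2]
st [ 612.7204705  -162.51261576] small [-0.52889077  0.129281  ]
```

Everything is within 3 mm of its target, so I'm handing in the job.

Run:
```python
from rig import bot
print(bot.finish_job(), bot.read_state()['clock'])
```

```text
the job is handed in; nothing more can be done
the job is handed in; nothing more can be done
```

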